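# Fit the T-handle on the biscuit press

## Task

Put the T-handle back on the biscuit press: slide its tube down over the stub on top of the spindle until it sits on the collar, and turn it until the spring button pops out through one of the holes in the tube. Do it gently, without forcing it, leave the handle locked on and let go of it; leave the cup, the tart pan and the cutter ring where they are.

Things in the scene. Friction and masses are not known exactly. Their poses are not given: they have to be found in the camera images.
- press: Biscuit press fixed to the bench: wooden base 170 x 170 x 18 mm, steel mould ring, two posts and a steel bridge along its own y axis (164 x 34 mm, top 119 mm above the bench; nuts on its ends reach 126 mm). An upright spindle rises from the bridge's middle: a collar 40 mm across, then the stub. It neither turns nor sinks. Origin: on the spindle axis, at the base's underside; z up.
- spindle_axis (a point): Spindle axis, 131 mm above the bench: the collar's top at its lowest. The spindle was left anyhow: collar top 0 to 10 mm above this point (not reported; feel for it). Above the collar a round stub 25.4 mm across, 45 mm tall, its top 9 mm tapering to 16 mm across. Its button faces within 0.6 rad either way of the press's own +x axis (angle not reported; search by turning).
- button (a joint): Spring button in the stub's side, 20 mm above the collar top: a steel pad 7 mm wide with a ramp above it. In m: 0 = out (tip 19 mm from the axis, 1 mm proud of a fitted tube), 0.004 to 0.007 when the tube's wall covers it. A tube coming down the ramp pushes it in (up to about 10 N down; spring 1 to 3 N). Sides and bottom are blunt: once out through a hole it stops the tube turning or coming off.
- handle: T-handle, about 0.3 kg, stands upright on the bench on its tube's open end, its x axis within 0.5 rad of world x. Origin: centre of that lower end; z up. Steel tube 36 mm outside, 28 inside, 62 long. Two opposite holes face its own +x and -x, 12 mm wide, 14 to 34 mm above the lower end; on the collar, either takes the button when lined up within about 0.15 rad.
- handle_bar (a point): Middle of the handle's wooden crossbar, 73 mm above the tube's lower end. The bar lies along the handle's y axis, 110 mm long, 22 x 22 mm in section, from 62 to 84 mm above the lower end. Grip here, across the bar (along the handle's x axis).
- scoop_cup: Red plastic cup, 64 mm across, 60 mm tall, loose, standing on the bench; origin at its underside. Not to be moved.
- tart_pan: Small dark steel tart pan, 96 mm across, 25 mm tall, loose on the bench; origin at its underside. Not to be moved.
- cutter: Thin steel cutter ring, 72 mm across, 45 mm tall, loose on the bench; origin at its underside. Not to be moved.
Things that resemble listed ones, but are neither listed nor needed, are in the scene too. What is meant by the press is not red, and is the larger of those in its own colour. What is shaped like the handle but yellow is not meant.

How it is judged:
On the way:
1. the tube is on the stub with the button pushed in by its wall (value of joint button above 0.003 m and horizontal distance between handle and spindle_axis below 0.005 m and z of handle in the frame of press below 0.172 m), for 0.05 s.
At the end, for the whole second after the job is handed in: The handle stands upright (within 0.1 rad) on the spindle, its lower end within 4 mm of the spindle axis and down on the collar (127 to 145.5 mm above the bench), the button out through a hole (less than 2 mm pushed in), the handle at rest and released (value of joint button below 0.002 m and horizontal distance between handle and spindle_axis below 0.004 m and z of handle in the frame of press between 0.127 and 0.1455 m and angle between handle's own z axis and vertical below 0.1 rad and linear speed of handle below 0.02 m/s); the robot touches nothing.
It fails at once if the handle is forced against the press with more than 40 N (contact force between handle and press above 40 N).
It fails at once if the arm or gripper pushes on the press (contact force between the arm and press above 10 N).
It fails at once if the cup, the pan or the cutter ring is moved by more than 15 mm (distance of any of scoop_cup, tart_pan, cutter from where it was at the start of the episode above 0.015 m).
It also fails if it takes over 58 s, if anything falls off the work surface, if the arm or the gripper's body presses on something with over 40 N, if the wrist force passes 120 N, or if a joint passes its speed limit or range.

## Robot

A 6-joint arm with a two-finger parallel gripper is mounted at the origin on the work surface. World frame = base frame: x ahead of the robot, y to its left, z up, the work surface at z = 0. Lengths are in m, angles in rad, forces in N, time in s.
With the tool pointing down it reaches from about 0.275 to 0.75 m from the base axis. Payload 10.2 kg.
Tool frame: the origin (TCP) lies between the finger pads; the fingertips stand 8 mm ahead of it and the grasp point (between the pads) lies 11 mm behind it; y points along the fingers, x is the direction in which the jaws open and shut, and the axes are right-handed (so a half turn about y gives the same grasp; the last joint's range is limited). The gripper opens to 85 mm and grips with 20 to 120 N. Pads are 22 mm wide; open, the fingers measure 114 mm over their backs; the gripper's body (76 mm by 85 mm) begins 54 mm behind the grasp point. The pads swing forward as they close: fully open they stand 13 mm farther back than shut.
Start: joints at [1.05, 0.313, 1.498, -0, 1.331, -0.223], TCP at [0.154, 0.502, 0.239] pointing down, gripper open.
Joint ranges: [-2.94, 2.94], [-0.97, 2.17], [0.19, 2.56], [-1.23, 4.37], [0.02, 3.11], [-2.88, 2.88]. Speed limits (rad/s): [2.39, 2.39, 3.01, 3.14, 3.14, 3.14].

## Interface

Orientations are given as a rotation vector (axis times angle).
In Python, from rig import manip gives the robot as it stands.
- The arm moves only by the tool carry_out, never from a script. Its arguments are lists of equal length, an entry for each row: "twist": the turn, a rotation vector about the tool's x, y, z in rad, a list of three; "dp": the shift along the tool's x, y, z in mm, a list of three; "hand": the opening in per cent of the stroke, from 0 (shut) to 100 (fully open). A call has 1 to 8 rows; each row is the pose to reach, as a shift and turn from the pose commanded when the call began, along the tool's axes at that moment; what a row does not reach only later rows make up. A row lasts 1/8 s, in which the tool goes at most 62.5 mm and 10.7 degrees, less where a joint would pass 70% of its speed; a pose out of reach is approached as far as the arm can. A call with a gripper value outside its range is refused whole. The fingers move at their own pace and stop on an object; "newtons" is the grip in N (left out, the last holds). Time passes only in rows, so rows that repeat a pose let the fingers close. It gives the time, the measured TCP pose, the force and the opening at its end, in the units of the state.
- manip.get_state(): the state, without advancing time (a new reading comes with each control period).
- manip.read_camera(name): name is "side" or "top"; returns a dict with "image" (420x560x3 uint8, blue, green, red), "z_map" (420x560 float32, m along the optical axis (not along the pixel's ray), 0 where there is no reading), "fov_y" (degrees; the focal length in pixels is half the picture's height over the tangent of half this angle, whatever the lens; pixels are square), "cx", "cy" (the principal point, pixels), "k1" (the pictures are not rectified: a ray, as slopes to the right and down, at radius r is drawn at 1 + k1 r^2 times it, then the intrinsics apply), "cam_to_world" (4x4, takes a point from camera to world coordinates). Camera axes: x right, y down, z forward; pixel columns grow to the right and rows downward; lengths in m; the calibration is good to about 2 mm. A picture is of the moment at which its call begins.
- manip.job_done(): hands the job in, once; it reports no verdict.
The state is a dict: "time": time; "joint_pos": joint angles; "joint_vel": joint speeds; "joint_torque": joint torques, N m; "eef_pos": TCP position; "tool_rot": TCP orientation; "force": force on the tool from outside, world axes, zero at the start; "moment": the same for the moment, N m; "width": finger opening in m.
Only numpy, scipy, OpenCV 4.12 (cv2) and the standard library are available. Lean on these libraries where they do the work, as an engineer would, in place of code of your own. Each camera call takes 0.05 s, during which the arm holds its last target.

## Working session

There is one attempt and no reset: what is moved stays moved. The work goes in short steps, Python scripts to look and compute and a tool call to move; the robot and the scene stay as the last step left them, time stands still between calls to the robot, and variables do not carry over. Pictures are saved under pics/ and viewed, and the job is handed in when it is done.

Besides the shell and the picture viewer there is one more tool, called after "Emit:" as a command line: name --argument value ..., lists and objects as JSON in quotes. carry_out: Moves the arm, as the interface text tells. Its arguments: {"type":"object","properties":{"twist":{"type":"array"},"dp":{"type":"array"},"hand":{"type":"array"},"newtons":{"type":"number"}},"required":["twist","dp","hand"]}

```bash
ls; mkdir -p pics
cat > h.py <<'E'
import numpy as np,cv2,pickle
from rig import manip
from scipy.spatial.transform import Rotation as R
def snap(n,tag):
    d=manip.read_camera(n); cv2.imwrite(f'pics/{tag}.png',d['image']); pickle.dump(d,open(f'pics/{tag}.pkl','wb')); return d
def load(tag): return pickle.load(open(f'pics/{tag}.pkl','rb'))
def K(d):
    f=210/np.tan(np.radians(d['fov_y'])/2); return np.array([[f,0,d['cx']],[0,f,d['cy']],[0,0,1.]])
def rays(d,uv):
    k=np.array([d['k1'],0,0,0,0.]); p=cv2.undistortPoints(np.array(uv,float).reshape(-1,1,2),K(d),k).reshape(-1,2)
    return np.c_[p,np.ones(len(p))]
def world(d,uv,z=None):
    """z None: use depth; else intersect plane height z"""
    r=rays(d,uv);T=np.array(d['cam_to_world'])
    if z is None:
        zz=np.array([d['z_map'][int(round(v)),int(round(u))] for u,v in uv]); return (r*zz[:,None])@T[:3,:3].T+T[:3,3]
    w=r@T[:3,:3].T; s=(z-T[2,3])/w[:,2]; return w*s[:,None]+T[:3,3]
def proj(d,P):
    T=np.linalg.inv(np.array(d['cam_to_world'])); rv=cv2.Rodrigues(T[:3,:3])[0]
    return cv2.projectPoints(np.array(P,float),rv,T[:3,3],K(d),np.array([d['k1'],0,0,0,0.]))[0].reshape(-1,2)
def cloud(d):
    uv=np.stack(np.meshgrid(np.arange(560),np.arange(420)),-1).reshape(-1,2)
    return world(d,uv).reshape(420,560,3)
E
python3 - <<'E'
from h import *
for n in('top','side'):
    d=snap(n,n+'0'); print(n,d['fov_y'],d['cx'],d['cy'],d['k1']);print(np.round(d['cam_to_world'],3))
print(manip.get_state())
E
```

```text
pics
top 51.19156729644965 278.71543552652196 206.43957012355568 -0.12398972211169966
[[-0.011 -0.981  0.193  0.355]
 [-1.     0.01  -0.004  0.022]
 [ 0.002 -0.193 -0.981  0.953]
 [ 0.     0.     0.     1.   ]]
side 46.54881360956723 283.87439632622477 210.21555764550635 0.043038830725325605
[[ 0.985 -0.141  0.1    0.407]
 [-0.172 -0.743  0.647 -0.554]
 [-0.017 -0.654 -0.756  0.806]
 [ 0.     0.     0.     1.   ]]
{'time': 0.1, 'joint_pos': array([ 1.04958760e+00,  3.13386839e-01,  1.49836010e+00, -1.34547683e-05,
        1.33100072e+00, -2.23415584e-01]), 'joint_vel': array([-0.00156823, -0.00159008, -0.00260205,  0.00088022,  0.00026342,
       -0.00083735]), 'joint_torque': array([ 1.71432817e-03, -4.12904048e+01, -2.60144949e+01, -3.09958223e-04,
        3.06666378e-03,  1.88273742e-05]), 'eef_pos': array([0.15395037, 0.50168886, 0.23879637]), 'tool_rot': array([-1.33597183, -0.98628106,  0.98802923]), 'force': array([0.10512816, 0.00462539, 0.85614887]), 'moment': array([ 0.05050201, -0.00163978, -0.01394492]), 'width': 0.08527903021030414}
```

View pics/top0.png

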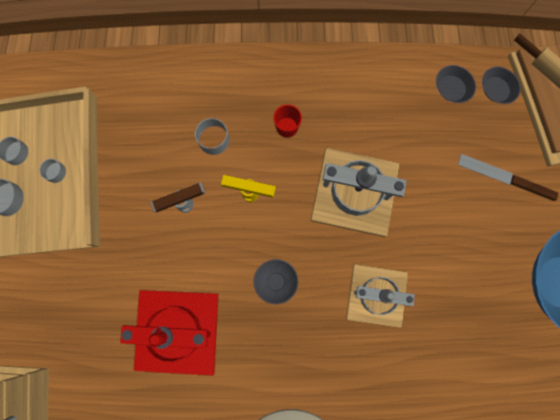

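View pics/side0.png

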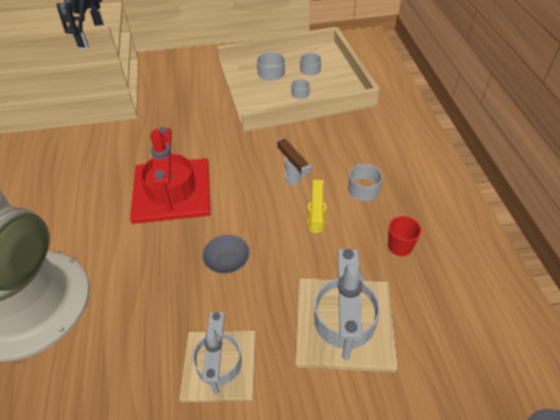

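```bash
python3 -c "
from h import *
print(R.from_rotvec(manip.get_state()['tool_rot']).as_matrix().round(4))"
```

```text
[[ 2.934e-01 -6.000e-04 -9.560e-01]
 [ 9.560e-01 -1.000e-03  2.934e-01]
 [-1.100e-03 -1.000e+00  2.000e-04]]
```

Run:
```python
from h import *
d=load('top0')
def crop(t,x0,y0,w,h,s): 
    im=load(t)['image'][y0:y0+h,x0:x0+w]; return cv2.resize(im,None,fx=s,fy=s,interpolation=cv2.INTER_CUBIC)
cv2.imwrite('pics/c1.png',np.hstack([crop('top0',145,175,66,50,6),crop('top0',310,145,100,75,4)[:300]]))
cv2.imwrite('pics/c2.png',np.hstack([crop('side0',265,130,66,60,6)[:360],crop('side0',300,240,90,80,4.5)[:360]]))
c=cloud(d)
# handle bar by depth & top-height
m=(c[...,2]>0.079)&(c[...,2]<0.089)
b=np.zeros_like(m);b[170:220,145:212]=1
m&=b
P=c[m];print('bar n',len(P),P.mean(0))
r=cv2.minAreaRect((P[:,:2]*1000).astype(np.float32));print(r)
m=(c[...,2]>0.114)&(c[...,2]<0.124);b[:]=0;b[140:230,310:410]=1;m&=b
P=c[m];print('bridge',len(P),P.mean(0),cv2.minAreaRect((P[:,:2]*1000).astype(np.float32)))
m=(c[...,2]>0.012)&(c[...,2]<0.023)&b;P=c[m];print('base',len(P),P.mean(0),cv2.minAreaRect((P[:,:2]*1000).astype(np.float32)))
m=(c[...,2]>0.135)&b;P=c[m];print('stub',len(P),P.mean(0),P.max(0),P.min(0))
top=P[P[:,2]>P[:,2].max()-.004];print(top.mean(0),len(top))
h=np.sort(P[:,2]);print(np.histogram(h,20))
```

```text
bar n 570 [0.54932247 0.22596333 0.08312344]
((549.816162109375, 226.05992126464844), (23.45720100402832, 110.98053741455078), 21.114242553710938)
bridge 967 [ 0.57183993 -0.15035333  0.11823846] ((572.5883178710938, -151.59210205078125), (164.2667999267578, 36.26508712768555), 76.80361938476562)
base 2783 [ 0.56187156 -0.14175436  0.01714087] ((573.4160766601562, -151.1920166015625), (170.0360107421875, 171.8784942626953), 77.19449615478516)
stub 348 [ 0.54464308 -0.12978922  0.25105893] [0.59219689 0.02200664 0.95286841] [ 0.35528924 -0.17053259  0.13500521]
[0.35528924 0.02200664 0.95286841] 40
(array([212,  96,   0,   0,   0,   0,   0,   0,   0,   0,   0,   0,   0,
         0,   0,   0,   0,   0,   0,  40]), array([0.13500521, 0.17589837, 0.21679153, 0.25768469, 0.29857785,
       0.33947101, 0.38036417, 0.42125733, 0.46215049, 0.50304365,
       0.54393681, 0.58482997, 0.62572313, 0.66661629, 0.70750945,
       0.74840261, 0.78929577, 0.83018893, 0.87108209, 0.91197525,
       0.95286841]))
```

```bash
sleep 1
```

```text
(no output)
```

View pics/c1.png

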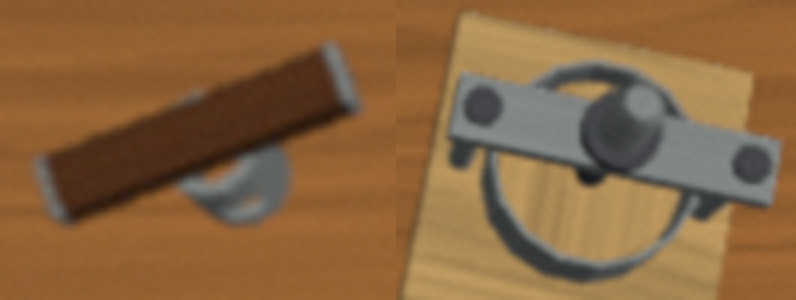

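View pics/c2.png

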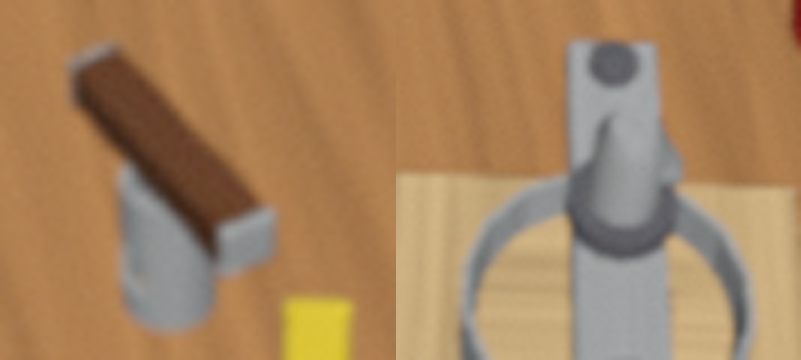

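Run:
```python
from h import *
from scipy.optimize import least_squares
for t,box in(('top0',(310,140,410,230)),('side0',(300,235,395,370))):
    d=load(t);c=cloud(d);m=np.zeros(c.shape[:2],bool);m[box[1]:box[3],box[0]:box[2]]=1;m&=d['z_map']>0
    a=c[m]
    ax=np.array([.573,-.1514]); r=np.hypot(*(a[:,:2]-ax).T)
    q=a[(r<.03)&(a[:,2]>.121)]
    print(t,len(q),np.histogram(q[:,2],bins=np.arange(.12,.195,.004)))
    br=a[(abs(a[:,2]-.119)<.004)];print('bridge',cv2.minAreaRect((br[:,:2]*1000).astype(np.float32)),np.median(br[:,2]))
    zt=np.sort(q[:,2])[-5:];print('top',zt); 
    col=q[(q[:,2]>.125)&(np.hypot(*(q[:,:2]-ax).T)>.0145)&(np.hypot(*(q[:,:2]-ax).T)<.019)];print('collar z',np.percentile(col[:,2],[5,25,50,75,95]))
    s=q[(q[:,2]>zt[0]-.034)&(q[:,2]<zt[0]-.01)]; rr=np.hypot(*(s[:,:2]-ax).T);s=s[rr<.0155]
    f=least_squares(lambda p:np.hypot(*(s[:,:2]-p).T)-.0127,ax,loss='soft_l1',f_scale=.001);print('stub axis',f.x,len(s),abs(f.fun).mean())
    o=q[(np.hypot(*(q[:,:2]-f.x).T)>.015)&(q[:,2]>.147)];print('button pts',(o[:,:2]-f.x).round(4).tolist(),o[:,2].round(3))
d=load('side0');print(world(d,[(361,276.7)]))
# handle bar side
c=cloud(d);m=np.zeros(c.shape[:2],bool);m[130:190,265:312]=1;m&=abs(c[...,2]-.084)<.004
P=c[m];print('bar side',cv2.minAreaRect((P[:,:2]*1000).astype(np.float32)),np.median(P[:,2]))
```

```text
top0 390 (array([ 6,  5, 15, 88, 62, 11,  7, 10,  9,  9, 11, 10, 15, 37, 54, 41,  0,
        0]), array([0.12 , 0.124, 0.128, 0.132, 0.136, 0.14 , 0.144, 0.148, 0.152,
       0.156, 0.16 , 0.164, 0.168, 0.172, 0.176, 0.18 , 0.184, 0.188,
       0.192]))
bridge ((572.8782958984375, -151.66961669921875), (164.28102111816406, 35.37017059326172), 77.0203628540039) 0.11812526365302661
top [0.18227798 0.18236612 0.18270648 0.18276327 0.18350094]
collar z [0.12997827 0.1345763  0.13549521 0.13648203 0.13770955]
stub axis [ 0.57365416 -0.15243696] 62 0.0003680888099881752
button pts [[0.0182, -0.001], [0.0184, -0.0031], [0.0143, -0.0071]] [0.158 0.157 0.164]
side0 696 (array([  5,  23,  32, 111, 123,  19,  25,  24,  34,  28,  34,  32,  24,
        59,  50,  73,   0,   0]), array([0.12 , 0.124, 0.128, 0.132, 0.136, 0.14 , 0.144, 0.148, 0.152,
       0.156, 0.16 , 0.164, 0.168, 0.172, 0.176, 0.18 , 0.184, 0.188,
       0.192]))
bridge ((573.1321411132812, -152.72093200683594), (164.58663940429688, 35.21862030029297), 77.25579833984375) 0.11879327890862457
top [0.18283637 0.18286919 0.18296295 
[... 155 characters left out ...]
on pts [[0.015, -0.0008], [0.017, -0.0007], [0.0159, -0.0038], [0.018, -0.0028], [0.0156, -0.0051], [0.0176, -0.0043], [0.0132, -0.0074], [0.0152, -0.0067], [0.0181, -0.0041], [0.0143, -0.0056], [0.015, -0.0077], [0.0169, -0.0073], [0.0138, -0.0075], [0.0154, -0.0076], [0.0168, -0.0082], [0.0146, -0.0065], [0.0157, -0.0077], [0.0174, -0.0076], [0.0143, -0.0078], [0.0157, -0.0084], [0.0173, -0.0084]] [0.165 0.162 0.164 0.162 0.163 0.161 0.164 0.163 0.158 0.159 0.162 0.16
 0.159 0.159 0.159 0.154 0.156 0.155 0.153 0.154 0.153]
[[ 0.58778305 -0.15773308  0.15895884]]
bar side ((549.4210815429688, 224.82171630859375), (22.7677059173584, 112.29008483886719), 21.19879722595215) 0.08300677704126624
```

Emit:
carry_out --twist '[[0,0.18,0],[0,0.36,0],[0,0.54,0],[0,0.72,0],[0,0.905,0],[0,0.905,0],[0,0.905,0],[0,0.905,0]]' --dp '[[-19,10,-57],[-37,20,-115],[-56,30,-172],[-74,40,-230],[-93,50,-287],[-111,60,-344],[-130,70,-402],[-148,80,-459]]' --hand '[100,100,100,100,100,100,100,100]' --newtons 60

```text
time: 1.1
eef_pos: [0.5508, 0.2243, 0.1587]
tool_rot: [-1.551, -0.288, 0.289]
force: [0.1, 0.8, 0.9]
width: 0.0854
```

```bash
cat >> h.py <<'E'
def st(target=None,yaw=None):
    s=manip.get_state();M=R.from_rotvec(s['tool_rot']).as_matrix()
    print('t',s['time'],'pos',s['eef_pos'].round(4),'yaw',np.degrees(np.arctan2(M[1,0],M[0,0])).round(2),'down',M[:,1].round(4),'F',s['force'].round(1),'M',s['moment'].round(2),'w',round(s['width'],4),'j6',s['joint_pos'][5].round(2))
    if target is not None: print('dp',(M.T@(np.array(target)-s['eef_pos'])*1000).round(1))
    return s,M
E
python3 -c "
from h import *
s,M=st([.5496,.2255,.074]); d=snap('top','top1'); 
cv2.imwrite('pics/c3.png',cv2.resize(d['image'][130:250,110:260],None,fx=5,fy=5))"
```

```text
t 1.1 pos [0.5508 0.2243 0.1587] yaw 21.07 down [-5.e-04  0.e+00 -1.e+00] F [0.1 0.8 0.9] M [0.05 0.03 0.03] w 0.0854 j6 -0.18
dp [-0.6 84.7  1.6]
```

View pics/c3.png

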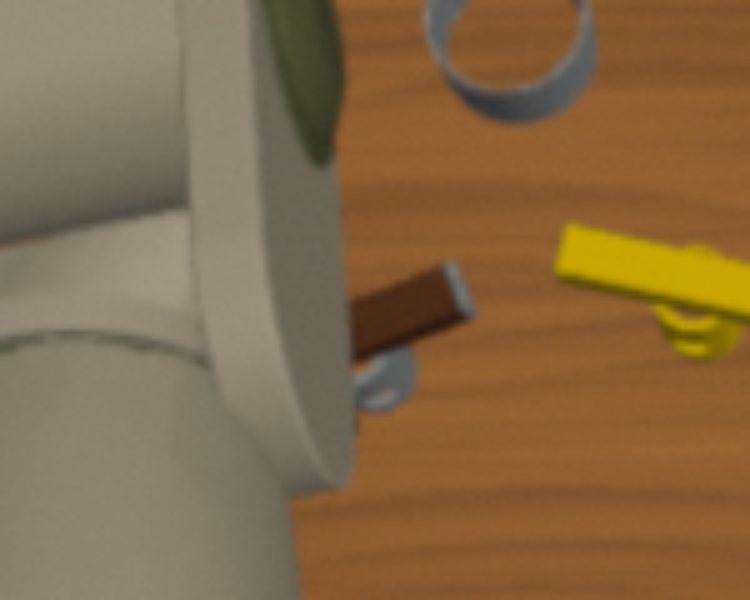

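Emit:
carry_out --twist '[[0,0,0],[0,0,0],[0,0,0],[0,0,0],[0,0,0],[0,0,0],[0,0,0],[0,0,0]]' --dp '[[-0.5,30,1.5],[-0.5,60,1.5],[-0.5,80,1.5],[-0.5,84,1.5],[-0.5,84,1.5],[-0.5,84,1.5],[-0.5,84,1.5],[-0.5,84,1.5]]' --hand '[100,100,100,60,10,5,5,5]'

```text
time: 2.15
eef_pos: [0.549, 0.2271, 0.0763]
tool_rot: [-1.551, -0.29, 0.287]
force: [0.6, 0.7, 5.8]
width: 0.0208
```

```bash
python3 -c "
from h import *
s,M=st([.5496,.2255,.074]); d=snap('side','side1'); 
cv2.imwrite('pics/c4.png',cv2.resize(d['image'][70:220,220:400],None,fx=4,fy=4))"
```

```text
t 2.15 pos [0.549  0.2271 0.0763] yaw 21.09 down [ 2.1e-03  5.0e-04 -1.0e+00] F [0.6 0.7 5.8] M [0.06 0.04 0.07] w 0.0208 j6 -0.17
dp [-0.1  2.3 -1.7]
```

View pics/c4.png

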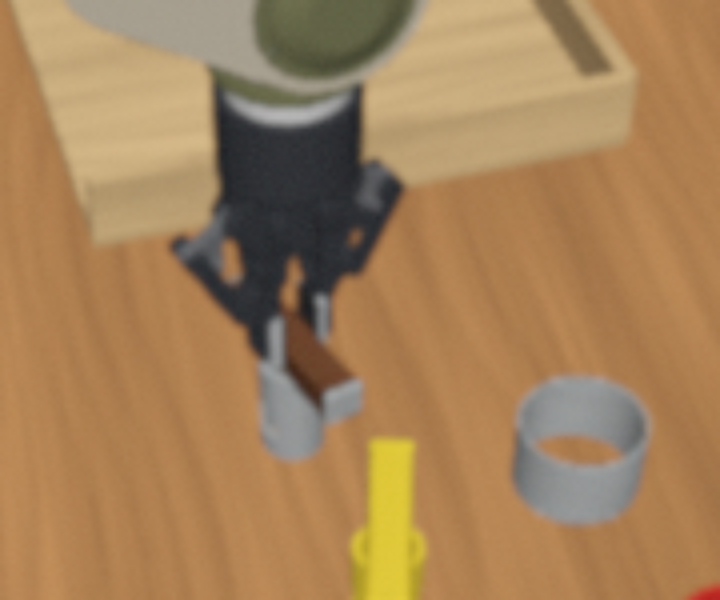

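Emit:
carry_out --twist '[[0,0,0],[0,0,0],[0,0,0],[0,0,0],[0,0,0],[0,0,0]]' --dp '[[0,-10,0],[0,-50,0],[0,-100,0],[0,-150,0],[0,-200,0],[0,-200,0]]' --hand '[5,5,5,5,5,5]' --newtons 90

```text
time: 2.95
eef_pos: [0.5492, 0.2271, 0.2792]
tool_rot: [-1.551, -0.294, 0.283]
force: [0.2, 0.8, -3.7]
width: 0.0199
```

Emit:
carry_out --twist '[[0,0,0],[0,0.05,0],[0,0.1,0],[0,0.1,0],[0,0.1,0],[0,0.1,0],[0,0.1,0],[0,0.1,0]]' --dp '[[-10,0,-30],[-26,0,-82],[-44,0,-140],[-62,0,-198],[-80,0,-256],[-98,0,-312],[-109,0,-346],[-113.5,0,-361]]' --hand '[5,5,5,5,5,5,5,5]'

```text
time: 3.95
eef_pos: [0.5717, -0.1523, 0.2734]
tool_rot: [-1.559, -0.206, 0.211]
force: [0.4, 0.3, -3.2]
width: 0.0198
```

```bash
python3 -c "
from h import *
s,M=st([.573,-.1504,.28]); d=snap('side','side2'); snap('top','top2')
cv2.imwrite('pics/c5.png',cv2.resize(d['image'][150:350,270:450],None,fx=3,fy=3))"
```

```text
t 3.95 pos [ 0.5717 -0.1523  0.2734] yaw 15.23 down [-0.0032  0.0015 -1.    ] F [ 0.4  0.3 -3.2] M [ 0.04 -0.02 -0.04] w 0.0198 j6 -0.72
dp [ 1.7 -6.6  1.5]
```

View pics/c5.png

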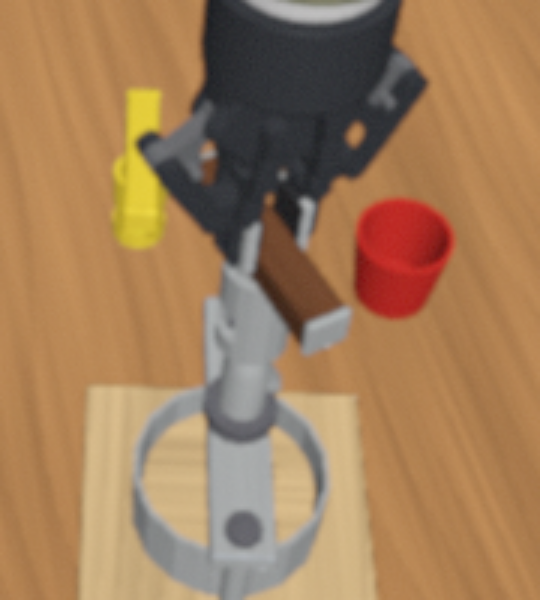

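View pics/top2.png

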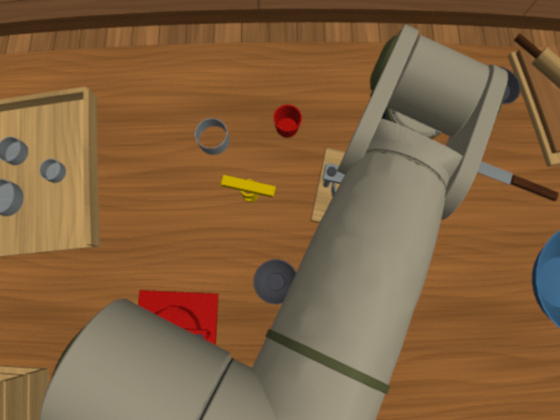

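```bash
cat >> h.py <<'E'
from scipy.optimize import least_squares
def tube(d,p0,box,zlo,zhi,plot=None):
    """fit axis: point at mid z + tilt; radius 18"""
    c=cloud(d);m=np.zeros(c.shape[:2],bool);m[box[1]:box[3],box[0]:box[2]]=1;m&=(d['z_map']>0)
    a=c[m];a=a[(a[:,2]>zlo)&(a[:,2]<zhi)];r=np.hypot(*(a[:,:2]-p0).T);a=a[(r<.024)]
    zm=(zlo+zhi)/2
    def f(p):
        q=a[:,:2]-p[:2]-np.outer(a[:,2]-zm,p[2:]);return np.hypot(*q.T)-.018
    s=least_squares(f,[*p0,0,0],loss='soft_l1',f_scale=.001);s2=least_squares(lambda p:f([*p,0,0]),p0,loss='soft_l1',f_scale=.001)
    return s.x,zm,len(a),abs(s.fun).mean(),a,s2.x
E
python3 - <<'E'
from h import *
d=load('side2');s=manip.get_state()
p=s['eef_pos'];z0=p[2]-.0763
print('lower end exp',z0)
x=tube(d,p[:2],(300,200,400,320),z0+.006,z0+.054);print(x[:4],x[5])
a=x[4];
c=cloud(d);q=c[200:300,300:400].reshape(-1,3);q=q[np.hypot(*(q[:,:2]-p[:2]).T)<.024];print(np.histogram(q[:,2],np.arange(.13,.3,.005)))
m=np.zeros(c.shape[:2],bool);m[200:285,330:400]=1
for zt in (.276,.28,.284):
  P=c[m&(abs(c[...,2]-zt)<.003)];print(zt,len(P))
im=d['image'].astype(int);br=m&(im[...,2]>im[...,0]+25)&(im[...,2]<130)
P=c[br];P=P[P[:,2]>.2];print(len(P),np.percentile(P[:,2],[5,25,50,75,95]))
T=P[P[:,2]>np.median(P[:,2])-.003]
A=np.c_[T[:,:2]-T[:,:2].mean(0),np.ones(len(T))];print('bar plane',np.linalg.lstsq(A,T[:,2],rcond=None)[0],T.mean(0))
cv2.imwrite('pics/c6.png',cv2.resize(d['image'][215:295,325:395],None,fx=7,fy=7))
E
```

```text
lower end exp 0.19766859568114106
(array([ 0.57243894, -0.15334356, -0.02760957, -0.0011213 ]), np.float64(0.22766859568114106), 418, np.float64(0.0006554943210319562)) [ 0.57245072 -0.15338035]
(array([ 73, 174,  31,  27,  31,  39,  42,  39,  49,  42,   6,   0,   0,
        32,  56,  52,  55,  42,  40,  38,  48,  37,  41,  38,  33,  53,
        14,  18,  33,  94, 229,  58,  61]), array([0.13 , 0.135, 0.14 , 0.145, 0.15 , 0.155, 0.16 , 0.165, 0.17 ,
       0.175, 0.18 , 0.185, 0.19 , 0.195, 0.2  , 0.205, 0.21 , 0.215,
       0.22 , 0.225, 0.23 , 0.235, 0.24 , 0.245, 0.25 , 0.255, 0.26 ,
       0.265, 0.27 , 0.275, 0.28 , 0.285, 0.29 , 0.295]))
0.276 187
0.28 717
0.284 284
701 [0.27038694 0.27945954 0.28060836 0.28129803 0.31547238]
bar plane [-1.00251276 -0.60366264  0.28657613] [ 0.57557238 -0.17271865  0.28657613]
```

View pics/c6.png

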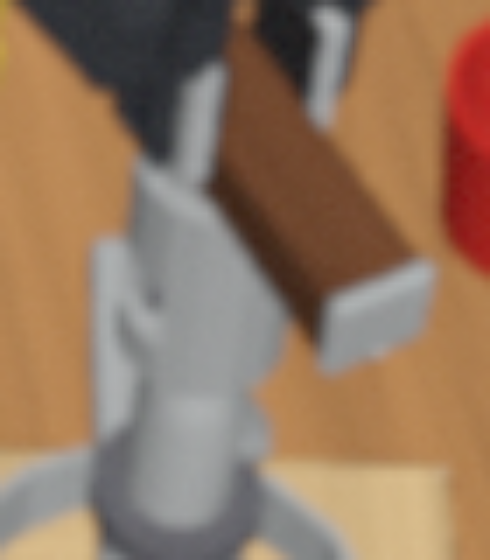

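Run:
```python
from h import *
x=tube(load('side0'),np.array([.5494,.2255]),(260,130,330,200),.006,.054);print(x[:4],x[5])
x=tube(load('side1'),np.array([.5494,.2255]),(260,130,330,200),.006,.054);print(x[:4],x[5])
d=load('side2')
for lo,hi in((.196,.215),(.2,.24),(.205,.25)):
  x=tube(d,np.array([.5724,-.1533]),(300,200,400,320),lo,hi);print(x[:4],x[5])
```

```text
(array([ 0.5503559 ,  0.22569994, -0.02850155,  0.00127267]), 0.03, 216, np.float64(0.0011114657938038678)) [0.55043349 0.22562962]
(array([ 0.54987097,  0.22565879, -0.02378954, -0.00683579]), 0.03, 211, np.float64(0.0010182186730796447)) [0.54989186 0.22561122]
(array([ 0.57295729, -0.15332769,  0.0391574 ,  0.00139836]), 0.20550000000000002, 193, np.float64(0.0007001142405114172)) [ 0.57298001 -0.15333588]
(array([ 0.57258854, -0.15336207, -0.03078335, -0.00104991]), 0.22, 368, np.float64(0.0006920602696503042)) [ 0.57265653 -0.15339309]
(array([ 0.57246108, -0.15334236, -0.03089922,  0.00144681]), 0.22749999999999998, 391, np.float64(0.0006646220625621139)) [ 0.57248106 -0.15339141]
```

Emit:
carry_out --twist '[[0,0,0],[0,0,0],[0,0,0],[0,0,0]]' --dp '[[1.3,0,1],[1.3,4,1],[1.3,8,1],[1.3,10,1]]' --hand '[5,5,5,5]'

```text
time: 4.55
eef_pos: [0.5733, -0.149, 0.2649]
tool_rot: [-1.56, -0.21, 0.211]
force: [0.4, 0.5, -2.8]
width: 0.0201
```

Run:
```python
from h import *
s,M=st([.5727,-.151,.25]); d=snap('side','side3')
z0=s['eef_pos'][2]-.0763;print(z0)
x=tube(d,np.array([.573,-.1523]),(300,200,400,320),z0+.004,z0+.054);print(x[:4],x[5])
```

```text
t 4.55 pos [ 0.5733 -0.149   0.2649] yaw 15.38 down [-5.e-04  2.e-04 -1.e+00] F [ 0.4  0.5 -2.8] M [0.01 0.01 0.  ] w 0.0201 j6 -0.72
dp [-1.1 14.9 -1.8]
0.1885976570277025
(array([ 0.57411973, -0.15006192, -0.02817798,  0.00370895]), np.float64(0.2175976570277025), 432, np.float64(0.0006789783478106081)) [ 0.57412536 -0.15011542]
```

Emit:
carry_out --twist '[[0,0,0],[0,0,0],[0,0,0],[0,0,0]]' --dp '[[-1.3,0,-2],[-1.3,0,-2],[-1.3,0,-2],[-1.3,0,-2]]' --hand '[5,5,5,5]'

```text
time: 5.1
eef_pos: [0.5727, -0.1517, 0.2654]
tool_rot: [-1.561, -0.21, 0.21]
force: [-0.1, 0.5, -3.6]
width: 0.0196
```

Run:
```python
from h import *
s,M=st([.5727,-.151,.25]); d=snap('side','side4')
z0=s['eef_pos'][2]-.0763;print(z0)
x=tube(d,np.array([.573,-.1523]),(300,200,400,320),z0+.004,z0+.054);print(x[:4],x[5])
```

```text
t 5.1 pos [ 0.5727 -0.1517  0.2654] yaw 15.35 down [ 1.e-04 -0.e+00 -1.e+00] F [-0.1  0.5 -3.6] M [0.   0.06 0.01] w 0.0196 j6 -0.72
dp [ 0.2 15.4  0.6]
0.18906757700075658
(array([ 5.73572578e-01, -1.52828840e-01, -3.44124775e-02,  3.18658815e-04]), np.float64(0.21806757700075657), 429, np.float64(0.0006676388486132228)) [ 0.57360001 -0.1528887 ]
```

Emit:
carry_out --twist '[[0,0,0],[0,0,0],[0,0,0],[0,0,0],[0,0,0],[0,0,0]]' --dp '[[0,3,0.4],[0,6,0.4],[0,9,0.4],[0,12,0.4],[0,12,0.4],[0,12,0.4]]' --hand '[5,5,5,5,5,5]'

```text
time: 5.9
eef_pos: [0.5726, -0.1513, 0.2534]
tool_rot: [-1.561, -0.21, 0.21]
force: [0.6, -0.5, -2.9]
width: 0.0198
```

Run:
```python
from h import *
s,M=st([.5727,-.151,.25]); 
z0=s['eef_pos'][2]-.0763;print(z0)
```

```text
t 5.9 pos [ 0.5726 -0.1513  0.2534] yaw 15.36 down [ 2.e-04 -1.e-04 -1.e+00] F [ 0.6 -0.5 -2.9] M [ 0.03 -0.03  0.  ] w 0.0198 j6 -0.72
dp [0.2 3.4 0.3]
0.17710527424635156
```

Emit:
carry_out --twist '[[0,0,0],[0,0,0],[0,0,0],[0,0,0],[0,0,0]]' --dp '[[0,2,0],[0,4,0],[0,6,0],[0,8,0],[0,8,0]]' --hand '[5,5,5,5,5]'

```text
time: 6.52
eef_pos: [0.5725, -0.1513, 0.2451]
tool_rot: [-1.56, -0.21, 0.211]
force: [-0.0, 0.6, -2.9]
width: 0.0195
```

Run:
```python
from h import *
s,M=st([.5727,-.151,.25]); 
z0=s['eef_pos'][2]-.0763;print(z0)
```

```text
t 6.525 pos [ 0.5725 -0.1513  0.2451] yaw 15.36 down [-4.e-04  2.e-04 -1.e+00] F [-0.   0.6 -2.9] M [-0.08  0.01  0.  ] w 0.0195 j6 -0.72
dp [ 0.3 -4.9  0.2]
0.1688061242649168
```

Over the straight stub with no force. On to the ramp.

Emit:
carry_out --twist '[[0,0,0],[0,0,0],[0,0,0],[0,0,0],[0,0,0],[0,0,0]]' --dp '[[0,2,0],[0,4,0],[0,6,0],[0,8,0],[0,10,0],[0,10,0]]' --hand '[5,5,5,5,5,5]'

```text
time: 7.28
eef_pos: [0.5726, -0.1513, 0.2352]
tool_rot: [-1.561, -0.21, 0.21]
force: [1.0, -0.5, -2.9]
width: 0.0196
```

Run:
```python
from h import *
s,M=st([.5727,-.151,.25]); 
z0=s['eef_pos'][2]-.0763;print(z0)
```

```text
t 7.275 pos [ 0.5726 -0.1513  0.2352] yaw 15.35 down [ 1.e-04 -1.e-04 -1.e+00] F [ 1.  -0.5 -2.9] M [-0.24 -0.4   0.01] w 0.0196 j6 -0.72
dp [  0.2 -14.8   0.3]
0.15888782479748206
```

Emit:
carry_out --twist '[[0,0,0],[0,0,0],[0,0,0],[0,0,0],[0,0,0],[0,0,0],[0,0,0]]' --dp '[[0,2,0],[0,4,0],[0,6,0],[0,8,0],[0,10,0],[0,12,0],[0,12,0]]' --hand '[5,5,5,5,5,5,5]'

```text
time: 8.15
eef_pos: [0.5724, -0.1513, 0.223]
tool_rot: [-1.56, -0.21, 0.211]
force: [1.5, -1.0, -4.1]
width: 0.0194
```

Run:
```python
from h import *
s,M=st([.5727,-.151,.25]); 
z0=s['eef_pos'][2]-.0763;print(z0)
```

```text
t 8.15 pos [ 0.5724 -0.1513  0.223 ] yaw 15.36 down [-6.e-04  2.e-04 -1.e+00] F [ 1.5 -1.  -4.1] M [-0.21 -0.44 -0.  ] w 0.0194 j6 -0.72
dp [  0.3 -27.    0.2]
0.14667856322054357
```

Emit:
carry_out --twist '[[0,0,0],[0,0,0],[0,0,0],[0,0,0],[0,0,0],[0,0,0]]' --dp '[[0,1,0],[0,2,0],[0,3,0],[0,4,0],[0,5,0],[0,6,0]]' --hand '[5,5,5,5,5,5]'

```text
time: 8.9
eef_pos: [0.5725, -0.1513, 0.2172]
tool_rot: [-1.561, -0.21, 0.21]
force: [2.9, -0.4, -2.4]
width: 0.0196
```

Emit:
carry_out --twist '[[0,0,0],[0,0,0]]' --dp '[[0,0.5,0],[0,1,0]]' --hand '[5,5]'

```text
time: 9.15
eef_pos: [0.5725, -0.1513, 0.2163]
tool_rot: [-1.561, -0.21, 0.21]
force: [2.4, -1.2, -2.5]
width: 0.0202
```

Lower end ≈ 0.140, still free; creep on.

Emit:
carry_out --twist '[[0,0,0],[0,0,0]]' --dp '[[0,0.5,0],[0,1,0]]' --hand '[5,5]'

```text
time: 9.4
eef_pos: [0.5726, -0.1513, 0.2153]
tool_rot: [-1.561, -0.21, 0.21]
force: [2.2, -1.3, -3.2]
width: 0.0197
```

Emit:
carry_out --twist '[[0,0,0],[0,0,0]]' --dp '[[0,0.5,0],[0,1,0]]' --hand '[5,5]'

```text
time: 9.65
eef_pos: [0.5725, -0.1513, 0.2143]
tool_rot: [-1.561, -0.21, 0.21]
force: [1.8, -0.4, -2.5]
width: 0.0198
```

Emit:
carry_out --twist '[[0,0,0],[0,0,0]]' --dp '[[0,0.5,0],[0,1,0]]' --hand '[5,5]'

```text
time: 9.9
eef_pos: [0.5726, -0.1513, 0.2133]
tool_rot: [-1.561, -0.21, 0.21]
force: [2.2, -1.1, -2.6]
width: 0.0196
```

Emit:
carry_out --twist '[[0,0,0],[0,0,0]]' --dp '[[0,0.5,0],[0,1,0]]' --hand '[5,5]'

```text
time: 10.15
eef_pos: [0.5727, -0.1513, 0.2128]
tool_rot: [-1.561, -0.211, 0.21]
force: [1.1, -0.3, 4.4]
width: 0.0198
```

Emit:
carry_out --twist '[[0,0,0],[0,0,0]]' --dp '[[0,0.5,0],[0,1,0]]' --hand '[5,5]'

```text
time: 10.4
eef_pos: [0.5728, -0.1514, 0.2126]
tool_rot: [-1.562, -0.212, 0.209]
force: [0.3, -0.4, 10.4]
width: 0.0197
```

Run:
```python
from h import *
s,M=st([.5727,-.151,.25]); 
d=snap('side','side5')
cv2.imwrite('pics/c7.png',cv2.resize(d['image'][215:315,310:410],None,fx=6,fy=6))
```

```text
t 10.4 pos [ 0.5728 -0.1514  0.2126] yaw 15.36 down [ 1.6e-03 -9.0e-04 -1.0e+00] F [ 0.3 -0.4 10.4] M [0.06 0.21 0.01] w 0.0197 j6 -0.72
dp [  0.  -37.4   0.4]
```

View pics/c7.png

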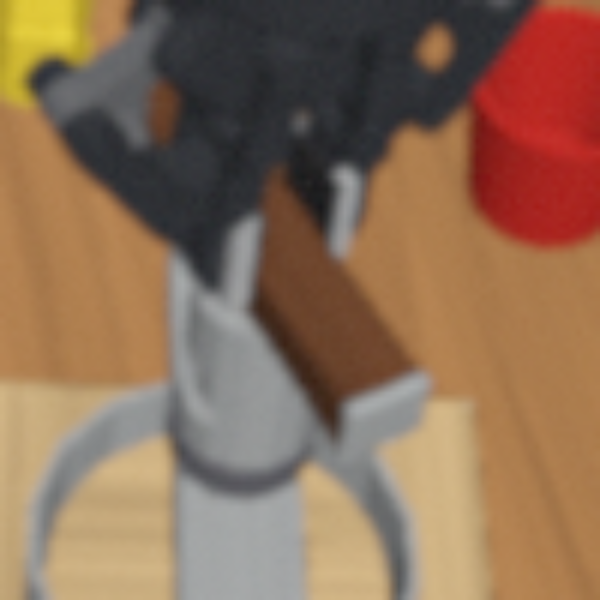

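Emit:
carry_out --twist '[[0,0,0],[0,0.08,0],[0,0.16,0],[0,0.24,0],[0,0.32,0],[0,0.36,0]]' --dp '[[0,-1,0],[0.1,-1,0],[0.2,-1,0],[0.3,-1,0],[0.4,-1,0],[0.5,-1,0]]' --hand '[5,5,5,5,5,5]'

```text
time: 11.2
eef_pos: [0.5729, -0.1516, 0.2127]
tool_rot: [-1.571, 0.074, -0.074]
force: [-0.2, -1.4, 4.3]
width: 0.0198
```

Run:
```python
from h import *
st()
```

```text
t 11.2 pos [ 0.5729 -0.1516  0.2127] yaw -5.37 down [-1.0e-04 -1.2e-03 -1.0e+00] F [-0.2 -1.4  4.3] M [-0.48  0.16  0.06] w 0.0198 j6 -0.36
```

Emit:
carry_out --twist '[[0,0.05,0],[0,0.1,0],[0,0.1,0]]' --dp '[[0,0,0],[0.1,0,0],[0.1,0,0]]' --hand '[5,5,5]'

```text
time: 11.58
eef_pos: [0.5729, -0.1515, 0.2127]
tool_rot: [-1.566, 0.151, -0.15]
force: [-1.0, -1.9, 5.2]
width: 0.0199
```

Run:
```python
from h import *
st()
```

```text
t 11.575 pos [ 0.5729 -0.1515  0.2127] yaw -10.98 down [-4.e-04 -7.e-04 -1.e+00] F [-1.  -1.9  5.2] M [-0.43  0.45 -0.  ] w 0.0199 j6 -0.26
```

Emit:
carry_out --twist '[[0,0.04,0],[0,0.08,0],[0,0.08,0]]' --dp '[[0,0,0],[0.1,0,0],[0.1,0,0]]' --hand '[5,5,5]'

```text
time: 11.95
eef_pos: [0.5731, -0.1514, 0.2127]
tool_rot: [-1.561, 0.213, -0.213]
force: [-1.2, -2.9, 4.8]
width: 0.0198
```

Run:
```python
from h import *
st()
```

```text
t 11.95 pos [ 0.5731 -0.1514  0.2127] yaw -15.54 down [-3.e-04 -6.e-04 -1.e+00] F [-1.2 -2.9  4.8] M [-0.36  0.43 -0.01] w 0.0198 j6 -0.18
```

Emit:
carry_out --twist '[[0,0.03,0],[0,0.06,0],[0,0.06,0]]' --dp '[[0,0,0],[0,0,0],[0,0,0]]' --hand '[5,5,5]'

```text
time: 12.32
eef_pos: [0.5731, -0.1514, 0.2127]
tool_rot: [-1.556, 0.26, -0.26]
force: [-2.1, -0.7, 4.4]
width: 0.0195
```

Run:
```python
from h import *
st()
d=snap('side','side6')
cv2.imwrite('pics/c8.png',cv2.resize(d['image'][215:315,310:410],None,fx=6,fy=6))
```

```text
t 12.325 pos [ 0.5731 -0.1514  0.2127] yaw -18.97 down [-2.e-04 -5.e-04 -1.e+00] F [-2.1 -0.7  4.4] M [-0.35  0.35  0.02] w 0.0195 j6 -0.12
```

View pics/c8.png

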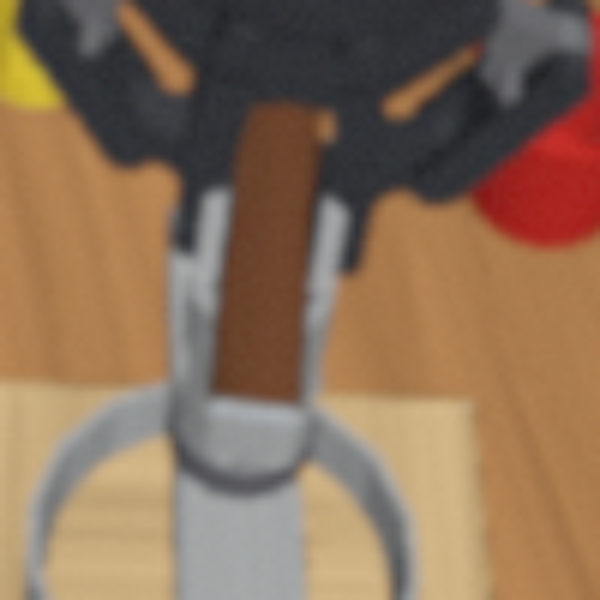

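Emit:
carry_out --twist '[[0,0.03,0],[0,0.05,0],[0,0.05,0]]' --dp '[[0,0,0],[0,0,0],[0,0,0]]' --hand '[5,5,5]'

```text
time: 12.75
eef_pos: [0.5731, -0.1514, 0.2127]
tool_rot: [-1.551, 0.299, -0.299]
force: [-1.4, -1.0, 5.6]
width: 0.0198
```

```bash
python3 -c "
from h import *
st()"
```

```text
t 12.75 pos [ 0.5731 -0.1514  0.2127] yaw -21.83 down [-3.e-04 -5.e-04 -1.e+00] F [-1.4 -1.   5.6] M [-0.32  0.38  0.03] w 0.0198 j6 -0.07
```

Emit:
carry_out --twist '[[0,0.03,0],[0,0.05,0],[0,0.05,0]]' --dp '[[0,0,0],[0,0,0],[0,0,0]]' --hand '[5,5,5]'

```text
time: 13.12
eef_pos: [0.5731, -0.1511, 0.2126]
tool_rot: [-1.544, 0.338, -0.338]
force: [-1.1, -0.8, 4.9]
width: 0.0193
```

```bash
python3 -c "
from h import *
st()"
```

```text
t 13.125 pos [ 0.5731 -0.1511  0.2126] yaw -24.68 down [-3.e-04 -0.e+00 -1.e+00] F [-1.1 -0.8  4.9] M [-0.11  0.41  0.11] w 0.0193 j6 -0.02
```

Emit:
carry_out --twist '[[0,0.02,0],[0,0.04,0],[0,0.04,0]]' --dp '[[0,0,0],[0,0,0],[0,0,0]]' --hand '[5,5,5]'

```text
time: 13.5
eef_pos: [0.5731, -0.1508, 0.2126]
tool_rot: [-1.539, 0.369, -0.369]
force: [0.1, 0.4, 5.8]
width: 0.0194
```

```bash
python3 -c "
from h import *
st()"
```

```text
t 13.5 pos [ 0.5731 -0.1508  0.2126] yaw -26.96 down [-2.e-04  5.e-04 -1.e+00] F [0.1 0.4 5.8] M [0.08 0.4  0.09] w 0.0194 j6 0.02
```

Emit:
carry_out --twist '[[0,0.02,0],[0,0.04,0],[0,0.04,0]]' --dp '[[0,0,0],[0,0,0],[0,0,0]]' --hand '[5,5,5]'

```text
time: 13.88
eef_pos: [0.5732, -0.1505, 0.2126]
tool_rot: [-1.532, 0.4, -0.4]
force: [-0.3, 1.9, 5.2]
width: 0.0196
```

```bash
python3 -c "
from h import *
st()
d=snap('side','side7')
cv2.imwrite('pics/c9.png',cv2.resize(d['image'][215:315,310:410],None,fx=6,fy=6))"
```

```text
t 13.875 pos [ 0.5732 -0.1505  0.2126] yaw -29.25 down [-1.0e-04  1.2e-03 -1.0e+00] F [-0.3  1.9  5.2] M [0.41 0.28 0.12] w 0.0196 j6 0.06
```

View pics/c9.png

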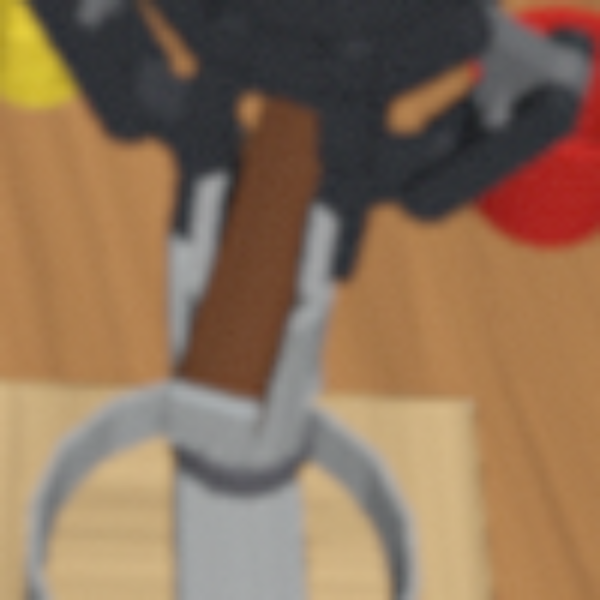

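Emit:
carry_out --twist '[[0,-0.08,0],[0,-0.16,0],[0,-0.24,0],[0,-0.26,0],[0,-0.26,0]]' --dp '[[0,0,0],[0,0,0],[0,0,0],[0,0,0],[0,0,0]]' --hand '[5,5,5,5,5]'

```text
time: 14.55
eef_pos: [0.5732, -0.1505, 0.2126]
tool_rot: [-1.561, 0.197, -0.196]
force: [-0.5, 2.2, 5.3]
width: 0.0196
```

```bash
python3 -c "
from h import *
st()"
```

```text
t 14.55 pos [ 0.5732 -0.1505  0.2126] yaw -14.35 down [-1.0e-04  1.3e-03 -1.0e+00] F [-0.5  2.2  5.3] M [0.43 0.3  0.01] w 0.0196 j6 -0.2
```

Emit:
carry_out --twist '[[0,-0.08,0],[0,-0.16,0],[0,-0.24,0],[0,-0.24,0]]' --dp '[[0,0,0],[0,0,0],[0,0,0],[0,0,0]]' --hand '[5,5,5,5]'

```text
time: 15.05
eef_pos: [0.5725, -0.1518, 0.2126]
tool_rot: [-1.572, 0.01, -0.006]
force: [-5.4, -3.6, 6.7]
width: 0.0197
```

```bash
python3 -c "
from h import *
st()"
```

```text
t 15.05 pos [ 0.5725 -0.1518  0.2126] yaw -0.59 down [-0.0021 -0.0011 -1.    ] F [-5.4 -3.6  6.7] M [-0.68  1.08 -0.09] w 0.0197 j6 -0.45
```

Emit:
carry_out --twist '[[0,0.08,0],[0,0.16,0],[0,0.24,0],[0,0.24,0],[0,0.24,0]]' --dp '[[0,0,0],[0,0,0],[0,0,0],[0,-0.5,0],[0,-0.5,0]]' --hand '[5,5,5,5,5]'

```text
time: 15.68
eef_pos: [0.5731, -0.1512, 0.2126]
tool_rot: [-1.562, 0.197, -0.196]
force: [-0.6, -1.8, 2.2]
width: 0.0199
```

```bash
python3 -c "
from h import *
st()"
```

```text
t 15.675 pos [ 0.5731 -0.1512  0.2126] yaw -14.33 down [-6.e-04  1.e-04 -1.e+00] F [-0.6 -1.8  2.2] M [-0.32  0.36 -0.  ] w 0.0199 j6 -0.21
```

Emit:
carry_out --twist '[[0,0,0],[0,0,0],[0,0,0],[0,0,0],[0,0,0]]' --dp '[[0,0,0],[0,0,0],[0,0,0],[0,0,0],[0,0,0]]' --hand '[20,40,70,70,70]'

```text
time: 16.3
eef_pos: [0.5732, -0.1511, 0.2127]
tool_rot: [-1.562, 0.198, -0.198]
force: [-1.0, 0.4, -0.1]
width: 0.0595
```

Emit:
carry_out --twist '[[0,0,0],[0,0,0],[0,0,0],[0,0,0],[0,0,0],[0,0,0]]' --dp '[[0,-8,0],[0,-20,0],[0,-40,0],[0,-70,0],[0,-100,0],[0,-120,0]]' --hand '[70,70,70,70,70,70]'

```text
time: 17.05
eef_pos: [0.5733, -0.1512, 0.3354]
tool_rot: [-1.563, 0.196, -0.2]
force: [0.1, -0.1, -0.0]
width: 0.06
```

```bash
python3 -c "
from h import *
st()
d=snap('side','side8');c=cloud(d)
cv2.imwrite('pics/c10.png',cv2.resize(d['image'][200:350,300:450],None,fx=4,fy=4))
x=tube(d,np.array([.5734,-.1524]),(300,200,400,320),.145,.19);print(x[:4],x[5])
m=np.zeros(c.shape[:2],bool);m[200:300,310:400]=1;im=d['image'].astype(int)
P=c[m&(im[...,2]>im[...,0]+25)&(im[...,2]<130)&(c[...,2]>.205)];T=P[P[:,2]>np.median(P[:,2])-.004]
A=np.c_[T[:,:2]-T[:,:2].mean(0),np.ones(len(T))];print('bar plane',np.linalg.lstsq(A,T[:,2],rcond=None)[0],cv2.minAreaRect((T[:,:2]*1000).astype(np.float32)))
"
```

```text
t 17.05 pos [ 0.5733 -0.1512  0.3354] yaw -14.44 down [ 0.0024 -0.0012 -1.    ] F [ 0.1 -0.1 -0. ] M [-0.03  0.06 -0.01] w 0.06 j6 -0.2
(array([ 0.57382243, -0.15386736,  0.01356669, -0.06852357]), 0.16749999999999998, 146, np.float64(0.0007002389507116647)) [ 0.57392813 -0.15397704]
bar plane [ 0.268121   -0.38201129  0.22193308] ((519.4566040039062, -336.5648193359375), (485.3810729980469, 58.43510437011719), 69.52650451660156)
```

View pics/c10.png

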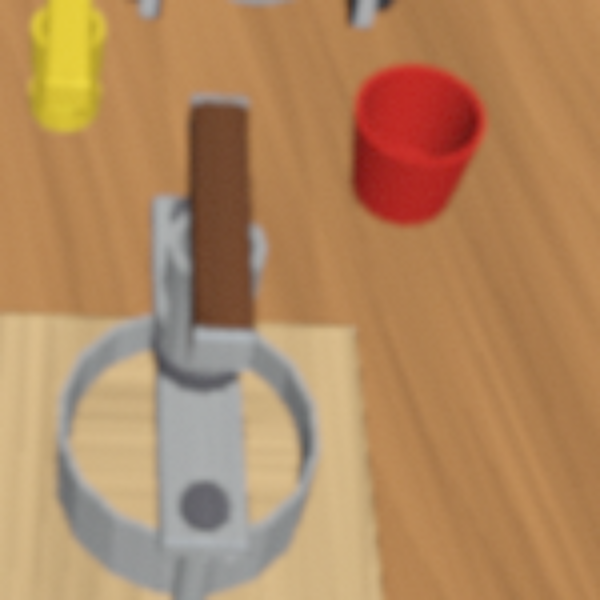

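```bash
python3 -c "
from h import *
d=load('side8');c=cloud(d)
T=c[228:280,350:361].reshape(-1,3);T=T[abs(T[:,2]-np.median(T[:,2]))<.006]
A=np.c_[T[:,:2]-T[:,:2].mean(0),np.ones(len(T))];print(len(T),'bar plane',np.linalg.lstsq(A,T[:,2],rcond=None)[0],T.mean(0))
m=np.zeros(c.shape[:2],bool);m[215:290,335:375]=1;P=c[m&(abs(c[...,2]-.2205)<.006)];print(cv2.minAreaRect((P[:,:2]*1000).astype(np.float32)))
q=c[235:300,335:375].reshape(-1,3);q=q[(q[:,2]>.15)&(q[:,2]<.17)];v=q[:,:2]-[.5734,-.1524];r=np.hypot(*v.T);k=r<.03
print([(round(a*1000,1),round(np.degrees(b)),round(z*1000)) for a,b,z in zip(r[k],np.arctan2(v[k,1],v[k,0]),q[k,2]) if abs(b+.25)<.8])
cv2.imwrite('pics/c11.png',cv2.resize(d['image'][235:305,330:385],None,fx=10,fy=10,interpolation=cv2.INTER_CUBIC)[:600])"
```

```text
572 bar plane [-0.01100829  0.00051815  0.21982895] [ 0.57341159 -0.15383479  0.21982895]
((573.3092651367188, -152.7964630126953), (112.08233642578125, 23.519065856933594), 76.12666320800781)
[]
```

View pics/c11.png

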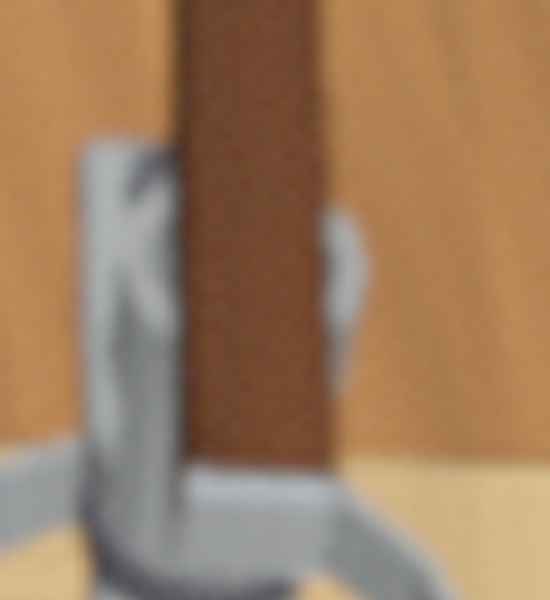

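```bash
python3 -c "
from h import *
st();print(manip.job_done())"
```

```text
t 17.1 pos [ 0.5737 -0.1514  0.3377] yaw -14.44 down [ 0.0057 -0.0028 -1.    ] F [0.1 0.3 2.2] M [ 0.04 -0.07 -0.05] w 0.0598 j6 -0.2
the job is handed in; nothing more can be done
None
```

I gripped the T-handle across its bar and lowered it over the stub of the large wooden press until I felt the collar, with the tube about 137 mm above the bench. I then turned it about 30° until its hole lined up with the button, tested the lock, let go and moved clear. The job was handed in at 17.1 s on the robot's clock; it reports no verdict.

**Position:** in the last side picture the handle was about 0.5 mm from the stub's axis. The bar was level to about 0.01 rad, and its top at 220 mm puts the tube's lower end at about 136–137 mm.

**Lock:** I turned the handle past the hole both ways. It was pushed sideways at one end (about 2 N) and at the other (about 6.5 N), where it had turned freely before, so the button was catching in the hole. I then set it back to the middle. The turning moment stayed low, about 0.1 N m, and I could not see the button come through the hole because the bar hides it. The lock is therefore judged by feel only.

**Forces:** the highest upward push I read was about 10 N, roughly 13 N on the collar with the handle's weight added.

**Disagreement:** one automatic tube fit on the last picture gave a tilt of 0.07 rad. It used few points because the bar hides most of the tube, and the level bar contradicts it, so I set it aside.

**Other items:** I did not measure the cup, pan and cutter ring again at the end. The arm passed well above them, and they looked unmoved wherever they showed in the pictures.

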